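# Index the inspection turntable to its next hole

### The job

Take the sample to its next inspection station: pull the turntable's sprung pin up out of its home hole, turn the table anticlockwise (seen from above) and let the pin spring fully home in the very next hole, then let go. That next hole was set by hand and has to be felt for: let the pin ride lightly on the ring until it drops in, and never press, drag or force it hard against the ring. Leave the other things on the bench alone.

Things in the scene. Friction and masses are not known exactly. Their poses are not given: they have to be found in the camera images.
- base: Round dark grey foot (224 mm across) of the index table, fixed to the bench. Origin on the bench, on the vertical turning axis, z up; x points from the axis to the home hole, y 90 degrees anticlockwise of it. Round the axis, at radius 71 to 101 mm, it carries a flat ring track with steel blocks (28 x 22 mm) let in flush, each with one round 10 mm hole centred 85 mm from the axis.
- home (a point): Centre of the home hole's mouth, 40 mm above the bench, 85 mm from the turning axis; it stays put when the table turns. This part of the track is fixed, from -28 to +32 degrees about the home hole, its top 40 mm above the bench. The 8 mm pin has 1 mm of play all round in any hole.
- ring_top (a point): A fixed point at the sector's top, 35 degrees anticlockwise of home, 38.5 mm above the bench. The sector is the ring track from 32 to about 120 degrees anticlockwise of home, top 38.5 mm high, 1.5 mm lower than home. It was clamped by hand: the next hole lies anywhere from 37 to 63 degrees anticlockwise of home, not measured; one more hole lies 45 degrees beyond it.
- knob (a point): Centre (half-way up, on the axis) of the pin's upright black knob, a cylinder 22 mm in diameter, 36 mm high. Pin home: this point is 77.5 mm above the bench, the knob's foot 59.5 mm; below lie a 24 mm collar (top 59 mm) and a 34 mm wide lug (top 55 mm). It rises with the pin and circles the axis at 85 mm. Sample and clamp, within 40 mm of the axis, reach 87 mm high.
- plunger (a joint): Lift of the sprung pin in m: 0 fully home (down), 0.014 fully pulled. Above 0.008 it is clear of the home track; resting on the sector between holes it reads 0.0065; dropped into a hole, 0. The spring pushes it down with 4 N at 0 plus 0.4 N per mm of lift; let go, it goes down by itself at about 0.1 m/s and, lightly pushed sideways along the sector, drops into the hole.
- pin: The steel pin under the knob, 8 mm in diameter with a round nose; origin at the nose's end, 8 mm below the home track's top (32 mm above the bench) when home. Under its own spring it bears on the track with about 7 N; it must never bear on the base or its ring with more than 25 N, sideways or down.
- table_top (a joint): Angle of the turntable in rad: 0 with the pin in the home hole, growing anticlockwise seen from above, up to 2.0. It turns with a light friction (about 1 N at the knob) and stays where it is left.
- dish: Bystander: open glass dish, 90 mm across, 18 mm high, lying on the bench. Origin under its centre.
- lens_cap: Bystander: flat black lens cap, 60 mm across, 14 mm high, lying on the bench. Origin under its centre.
- gauge_case: Bystander: small closed wooden gauge case, 60 x 100 x 30 mm. Origin under its centre.
- objective: Bystander: dark microscope objective, 44 mm across, 60 mm high, standing on the bench. Origin under its centre.

How it is judged:
On the way, in this order (a step that is already met when the one before it is completed fails the run):
1. the pin is pulled clear of the home hole before the table has turned (value of joint plunger above 0.0075 m and value of joint table_top below 0.1 rad), for 0.1 s.
2. the pin has dropped fully into the next hole (value of joint plunger below 0.0015 m and value of joint table_top between 0.61 and 1.13 rad), for 0.2 s.
At the end, for the whole second after the job is handed in: The pin stands fully home (within 1.5 mm) in the hole next to the home hole, anticlockwise of it (table at 0.61 to 1.13 rad), and the knob is let go (all of step 2); the robot touches nothing.
It fails at once if the pin bears on the base or its ring with more than 25 N (forced, dragged or pressed hard) (contact force between pin and base above 25 N).
It fails at once if a bystander is disturbed (moved more than 15 mm) (distance of any of dish, lens_cap, gauge_case, objective from where it was at the start of the episode above 0.015 m).
It also fails if it takes over 61 s, if anything falls off the work surface, if the arm or the gripper's body presses on something with over 40 N, if the wrist force passes 120 N, or if a joint passes its speed limit or range.

### The arm

A 6-joint arm with a two-finger parallel gripper is mounted at the origin on the work surface. World frame = base frame: x ahead of the robot, y to its left, z up, the work surface at z = 0. Lengths are in m, angles in rad, forces in N, time in s.
With the tool pointing down it reaches from about 0.35 to 0.775 m from the base axis. Payload 7.3 kg.
Tool frame: the origin (TCP) lies on the mounting face of the last link; the fingertips stand 178 mm ahead of it and the grasp point (between the pads) lies 159 mm ahead of it (robot.tcp_to_tips is the distance from the TCP to the fingertips, in m); z points along the fingers, y is the direction in which the jaws open and shut (so a half turn about z gives the same grasp; the last joint's range is limited). The gripper opens to 92 mm and grips with 3 to 60 N. Pads are 19 mm wide; open, the fingers measure 130 mm over their backs; the gripper's body (75 mm by 190 mm) begins 47 mm behind the grasp point.
Start: joints at [-0.146, 0.342, 1.524, -0, 1.275, -0.146], TCP at [0.525, 0, 0.405] pointing down, gripper open.
Joint ranges: [-2.53, 2.53], [-0.77, 2.02], [0.04, 2.7], [-1, 4.14], [0.28, 2.66], [-3.11, 3.11]. Speed limits (rad/s): [2.57, 2.57, 3.14, 3.14, 3.14, 3.14].

### API

Orientations are given as [roll, pitch, yaw] about the fixed x, y, z axes, in that order (R = Rz(yaw) Ry(pitch) Rx(roll)).
In Python, from cell import robot, viewer gives the robot as it stands.
- The arm moves only by the shell command python3 -m creep 'ROWS' [OPENING] [FORCE]. ROWS is JSON, a list that holds one entry, the list of rows, each a list of 6 numbers: the shift along the world's x, y, z in mm, then the turn, a rotation vector about the world's x, y, z in degrees. A call has 1 to 5 rows; each row shifts and turns the pose as measured when the row begins; what a row does not reach is not made up. A row lasts 1/12 s, in which the tool goes at most 41.7 mm and 7.16 degrees, less where a joint would pass 70% of its speed; a pose out of reach is approached as far as the arm can. A call with a gripper value outside its range is refused whole. OPENING is the closure, from -1 (fully open) to 1 (shut), set as the call begins (- or left out, the last holds). The fingers move at their own pace and stop on an object; FORCE is the grip in N (left out, the last holds). Time passes only in rows, so rows that do not move let the fingers close. It gives the time, the measured TCP pose, the force and the opening at its end, in the units of the state.
- robot.observe(): the state, without advancing time (a new reading comes with each control period).
- viewer.read_camera(name): name is "scene" or "side" or "wrist"; returns the picture (400x640x3 uint8, blue, green, red); there is no depth.
- viewer.camera_model(name): a dict with "fx", "fy", "cx", "cy" (pixels), "k1" (the pictures are not rectified: a ray, as slopes to the right and down, at radius r is drawn at 1 + k1 r^2 times it, then the intrinsics apply), "pose" (4x4, takes a point from camera to world coordinates); the wrist camera has in their place "mount" (4x4, takes a point from camera to tool coordinates, whose origin is the TCP and whose axes are the flange's). Camera axes: x right, y up, looking along -z (the intrinsics and any distortion apply to the point x, -y, -z); pixel columns grow to the right and rows downward; lengths in m; the calibration is good to about 2 mm. A picture is of the moment at which its call begins: read the wrist's pose just before it. camera_model takes no time and is no camera call.
- robot.hand_in(): hands the job in, once; it reports no verdict.
The state is a dict: "time": time; "qpos": joint angles; "qvel": joint speeds; "joint_efforts": joint torques, N m; "tool_pos": TCP position; "tool_rot": TCP orientation; "contact_force": force on the tool from outside, world axes, zero at the start; "torque": the same for the moment, N m; "opening": finger opening in m.
Only numpy, scipy, OpenCV 4.12 (cv2) and the standard library are available. Lean on these libraries where they do the work, as an engineer would, in place of code of your own. Each camera call takes 0.05 s, during which the arm holds its last target. There are 200 camera calls.

## Working session

There is one attempt and no reset: what is moved stays moved. The work goes in short steps, Python scripts to look and compute and a shell command to move; the robot and the scene stay as the last step left them, time stands still between calls to the robot, and variables do not carry over. Pictures are saved under pics/ and viewed, about 8 in all and at most 12, crops included, and the job is handed in when it is done.

```bash
mkdir -p pics; ls
cat > h.py <<'E'
import numpy as np, cv2
from cell import robot, viewer
from scipy.spatial.transform import Rotation as R
def cam(name):
    m=viewer.camera_model(name)
    if 'pose' in m: P=np.array(m['pose'])
    else:
        s=robot.observe(); T=np.eye(4); T[:3,:3]=R.from_euler('xyz',s['tool_rot']).as_matrix(); T[:3,3]=s['tool_pos']; P=T@np.array(m['mount'])
    return m,P
def ray(name,u,v,z,mp=None):
    m,P=mp or cam(name)
    d=np.array([(u-m['cx'])/m['fx'],(v-m['cy'])/m['fy']]); s=d.copy()
    for _ in range(20): s=d/(1+m['k1']*(s@s))
    w=P[:3,:3]@np.array([s[0],-s[1],-1]); o=P[:3,3]
    return o+w*(z-o[2])/w[2]
def proj(name,p,mp=None):
    m,P=mp or cam(name)
    c=P[:3,:3].T@(np.asarray(p)-P[:3,3]); s=np.array([c[0],-c[1]])/-c[2]; s=s*(1+m['k1']*(s@s))
    return s[0]*m['fx']+m['cx'], s[1]*m['fy']+m['cy']
E
python3 - <<'E'
from h import *
for n in ('scene','side','wrist'):
    mp=cam(n); print(n,mp[0]['fx'],mp[1].round(3).tolist()); cv2.imwrite(f'pics/{n}0.png',viewer.read_camera(n))
print(robot.observe())
E
```

```text
pics
scene 446.5417895023485 [[-0.88, -0.383, 0.28, 0.782], [0.475, -0.711, 0.519, 0.531], [0.001, 0.589, 0.808, 0.914], [0.0, 0.0, 0.0, 1.0]]
side 501.9401616908943 [[0.763, 0.442, -0.472, -0.111], [-0.646, 0.544, -0.536, -0.643], [0.02, 0.713, 0.701, 0.934], [0.0, 0.0, 0.0, 1.0]]
wrist 320.2601980966511 [[1.0, 0.001, 0.002, 0.524], [-0.002, 0.962, 0.273, 0.073], [-0.002, -0.273, 0.962, 0.383], [0.0, 0.0, 0.0, 1.0]]
{'time': 0.15, 'qpos': array([-1.46010140e-01,  3.42549147e-01,  1.52478718e+00, -3.06967497e-05,
        1.27538700e+00, -1.45988811e-01]), 'qvel': array([-0.00020945, -0.00330173, -0.00320862,  0.00134012,  0.00124504,
       -0.00061273]), 'joint_efforts': array([ 7.52666965e-04, -4.31470585e+01, -2.44352603e+01,  7.18239485e-02,
        5.38185902e-02, -1.32920518e-04]), 'tool_pos': array([5.24901747e-01, 2.72257301e-05, 4.04215154e-01]), 'tool_rot': array([-3.14046974e+00, -1.35434702e-04,  1.57078387e+00]), 'contact_force': array([-0.13157477,  0.04228354, -0.53111787]), 'torque': array([ 0.00587337, -0.00321974,  0.03914705]), 'opening': 0.09196693375480725}
```

View pics/scene0.png

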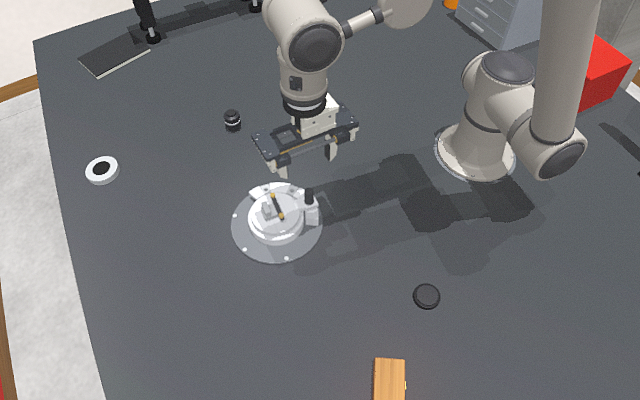

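View pics/side0.png

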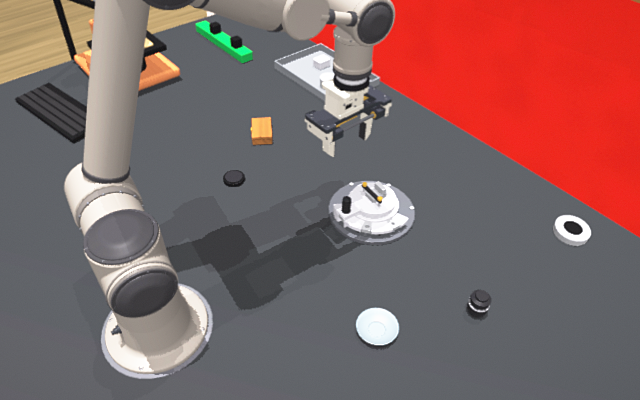

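Scene: the knob is at about (309,196) and the foot is centred near (277,222). Side: the knob is at about (346,205) and the foot near (372,211). Bystanders are all well away from the table.

Run:
```python
from h import *
a=cv2.imread('pics/scene0.png')[170:270,220:340]; b=cv2.imread('pics/side0.png')[170:250,320:420]
a=cv2.resize(a,(720,600),interpolation=cv2.INTER_CUBIC)[:600]; b=cv2.resize(b,(750,600),interpolation=cv2.INTER_CUBIC)
cv2.imwrite('pics/crop0.png',cv2.resize(np.hstack([cv2.resize(a,(400,333)),cv2.resize(b,(400,320)) if 0 else cv2.copyMakeBorder(cv2.resize(b,(400,320)),0,13,0,0,0)]),(800,333)))
from scipy.optimize import least_squares
ms,md=cam('scene'),cam('side')
f=lambda p: np.r_[np.array(proj('scene',p,ms))-[309,196],np.array(proj('side',p,md))-[346,205]]
r=least_squares(f,[.5,0,.08]); print(r.x,r.fun)
print(ray('scene',309,196,.0775,ms),ray('side',346,205,.0775,md))
print('axis',ray('scene',277,222,.01,ms),ray('side',372,211,.01,md))
```

```text
[ 0.50579154 -0.03245113  0.07090488] [-0.60881903 -0.12804726 -0.63876254  0.07959007]
[ 0.50687671 -0.02703815  0.0775    ] [ 0.50246574 -0.03788938  0.0775    ]
axis [ 0.58922743 -0.03932716  0.01      ] [ 0.58825396 -0.04888464  0.01      ]
```

View pics/crop0.png

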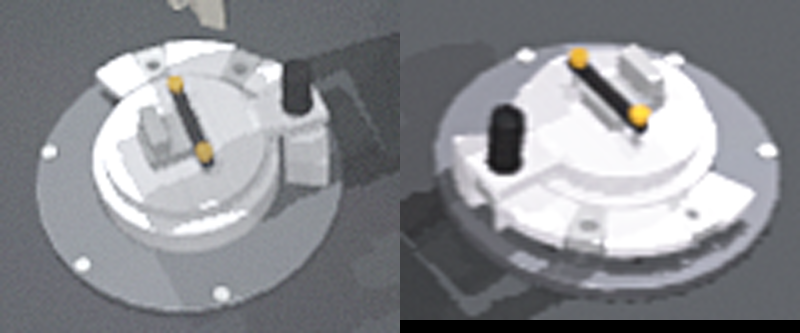

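View pics/wrist0.png

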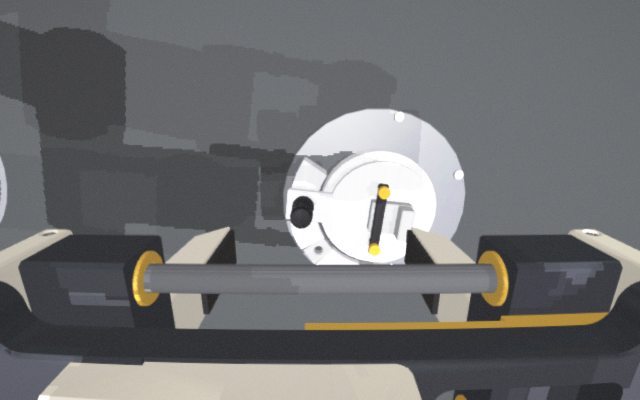

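Holes are visible: scene ≈(292,191) and (266,189.5), side ≈(367.3,226.5) and (393,223.5), wrist ≈(319,250). The knob in the wrist view is at (302,210).

Run:
```python
from h import *
from scipy.optimize import least_squares
C={n:cam(n) for n in('scene','side','wrist')}
obs=[('scene','k',308.8,196.4),('side','k',346.7,205),('wrist','k',302,210),
('scene','h1',292,191),('scene','h2',265.6,189.5),('side','h1',367.3,226.5),('side','h2',393,223.5),('wrist','h1',319,250),
('scene','a',277,222),('side','a',372,211.5),('wrist','a',375,193)]
def pts(p):
    ax,ay,t,d=p; q=lambda a,z:[ax+.085*np.cos(a),ay+.085*np.sin(a),z]
    return dict(k=q(t,.0775),h1=q(t+d,.0385),h2=q(t+d+np.pi/4,.0385),a=[ax,ay,.008])
def f(p):
    P=pts(p); return np.array([np.array(proj(n,P[k],C[n]))-[u,v] for n,k,u,v in obs])
r=least_squares(lambda p:f(p).ravel(),[.588,-.045,3.1,.8],loss='soft_l1')
print(r.x,np.degrees(r.x[2:]),pts(r.x)); print(f(r.x).round(1).tolist())
P=pts(r.x)
for n,k,u,v in obs: print(n,k,ray(n,u,v,P[k][2],C[n]).round(4))
print([np.round(x['mount'],4).tolist() for x in [viewer.camera_model('wrist')]])
```

```text
[ 0.59015384 -0.0405909   3.01797332  0.77881524] [172.91713391  44.6228265 ] {'k': [np.float64(0.505802484345242), np.float64(-0.030110000569713528), 0.0775], 'h1': [np.float64(0.5227549084266145), np.float64(-0.09238264268675844), 0.0385], 'h2': [np.float64(0.579117888723461), np.float64(-0.12487143250588978), 0.0385], 'a': [np.float64(0.5901538370782556), np.float64(-0.04059090187211702), 0.008]}
[[-0.0, -1.5], [-1.8, -2.4], [0.2, 0.2], [-0.7, -1.8], [-0.5, -0.9], [-1.0, -1.6], [-1.0, -1.7], [0.3, -0.2], [-0.5, 0.2], [-1.8, -2.1], [-0.6, 7.1]]
scene k [ 0.5078 -0.0262  0.0775]
side k [ 0.5038 -0.039   0.0775]
wrist k [ 0.5056 -0.0299  0.0775]
scene h1 [ 0.5238 -0.0865  0.0385]
scene h2 [ 0.5793 -0.1218  0.0385]
side h1 [ 0.5209 -0.0977  0.0385]
side h2 [ 0.5767 -0.1305  0.0385]
wrist h1 [ 0.5223 -0.0927  0.0385]
scene a [ 0.5888 -0.0406  0.008 ]
side a [ 0.5885 -0.0489  0.008 ]
wrist a [ 0.5905 -0.0316  0.008 ]
[[[-0.0016, 0.962, 0.2732, 0.0729], [1.0, 0.0015, 0.0007, -0.0006], [0.0003, 0.2732, -0.962, 0.0213], [0.0, 0.0, 0.0, 1.0]]]
```

```bash
python3 -m creep '[[[-2.5,-4,-13,0,0,-6.5],[-2.5,-4,-13,0,0,-6.5],[-2.5,-4,-13,0,0,-6.5],[-2.5,-4,-13,0,0,-6.5]]]' -0.1 4; python3 -m creep '[[[-2.5,-4,-13,0,0,-6.5],[-2.5,-4,-13,0,0,-6.5],[-2.5,-4,-13,0,0,-6.5],[-2.5,-4,-13,0,0,-6.5],[0,0,0,0,0,0]]]'
python3 - <<'E'
from h import *
s=robot.observe();print(s['tool_pos'],s['tool_rot'],s['contact_force'],s['opening'])
mp=cam('wrist'); im=viewer.read_camera('wrist')
for n,z in (('top',.0955),('foot',.0595)): print(n,proj('wrist',[.5058,-.0301,z],mp))
cv2.imwrite('pics/w1.png',im)
E
```

```text
time: 0.48
tool_pos: [0.5152, -0.0158, 0.3525]
tool_rot: [3.138, -0.0, 1.102]
contact_force: [-0.7, -0.7, -0.3]
opening: 0.0695
time: 0.9
tool_pos: [0.5031, -0.0327, 0.2948]
tool_rot: [-3.141, 0.004, 0.62]
contact_force: [0.3, 0.9, 0.3]
opening: 0.0505
[ 0.50307074 -0.0327129   0.29478851] [-3.1405239   0.00412375  0.62035828] [0.31344077 0.88188277 0.285256  ] 0.05049709017121944
top (np.float64(319.35250310360317), np.float64(222.9800464193081))
foot (np.float64(319.4779397132405), np.float64(204.37109540221763))
```

View pics/w1.png

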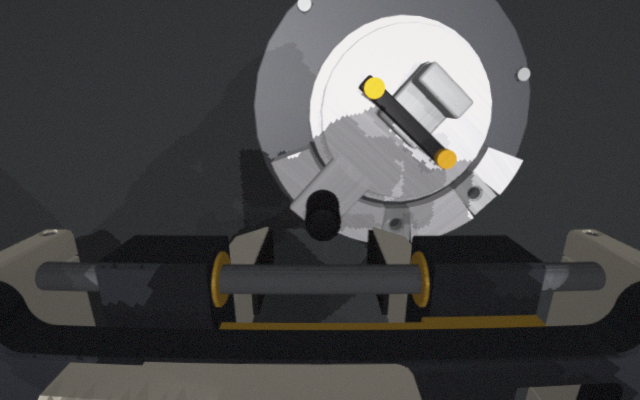

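The knob top is at (324,225), and the holes are at (396,224) and (475,192). I refit with these.

Run:
```python
from h import *
from scipy.optimize import least_squares
mp=cam('wrist')
k=ray('wrist',324,225,.0955,mp); h1=ray('wrist',396,224,.0385,mp); h2=ray('wrist',475,192,.0385,mp)
print(k,h1,h2,np.linalg.norm(h1-h2), 2*.085*np.sin(np.pi/8),np.linalg.norm(k[:2]-h1[:2]))
r=least_squares(lambda p:np.r_[[np.hypot(*(q[:2]-p[:2]))-.085 for q in (k,h1,h2)]],[.59,-.04]); print(r.x,r.fun)
a=[np.degrees(np.arctan2(*(q[:2]-r.x)[::-1]))%360 for q in(k,h1,h2)];print(a,np.diff(a))
s=robot.observe();T=R.from_euler('xyz',s['tool_rot']).as_matrix();g=s['tool_pos']+T@[0,0,.159];print('grasp',g,'tooly',T[:,1])
```

```text
[ 0.50684595 -0.03319477  0.0955    ] [ 0.52301938 -0.09262217  0.0385    ] [ 0.57935951 -0.12591961  0.0385    ] 0.06544409846340482 0.06505618350206527 0.06158892844544489
[ 0.59132447 -0.04184273] [-7.99869471e-05  1.12496840e-04 -7.60212503e-05]
[np.float64(174.15506261420992), np.float64(216.62788800326166), np.float64(261.9006362405665)] [42.47282539 45.27274824]
grasp [ 0.50323012 -0.03279758  0.13695599] tooly [ 5.85941575e-01 -8.10353300e-01  2.12838569e-05]
```

```bash
python3 -m creep '[[[3.5,0,0,0,0,0],[0,0,-14,0,0,0],[0,0,-14,0,0,0],[0,0,-14,0,0,0],[0,0,-12,0,0,0]]]'; python3 -m creep '[[[0,0,0,0,0,0],[0,0,0,0,0,0]]]'; python3 -m creep '[[[0,0,0,0,0,0],[0,0,0,0,0,0],[0,0,0,0,0,0],[0,0,0,0,0,0],[0,0,0,0,0,0]]]' 0.4 4
```

```text
time: 1.37
tool_pos: [0.5114, -0.032, 0.2472]
tool_rot: [3.131, -0.007, 0.644]
contact_force: [-0.1, -0.0, 0.5]
opening: 0.0503
time: 1.53
tool_pos: [0.5121, -0.0316, 0.2469]
tool_rot: [3.132, -0.007, 0.65]
contact_force: [0.5, 0.3, -0.2]
opening: 0.0506
time: 1.95
tool_pos: [0.5125, -0.0304, 0.25]
tool_rot: [3.132, -0.008, 0.654]
contact_force: [-1.3, 1.5, -2.3]
opening: 0.0282
```

```bash
cat >> h.py <<'E'
AX=np.array([.5913,-.0418]); H0=174.15
def st(yaw=None):
    s=robot.observe();M=R.from_euler('xyz',s['tool_rot']);g=s['tool_pos']+M.as_matrix()@[0,0,.159]
    y=s['tool_rot'][2] if yaw is None else yaw
    e=(R.from_euler('xyz',[np.pi,0,y])*M.inv()).as_rotvec(degrees=True)
    d=g[:2]-AX
    print('t',round(s['time'],2),'tcp',(s['tool_pos']*1e3).round(1),'grasp',(g*1e3).round(1),'polar r',round(np.hypot(*d)*1e3,1),'ang',round(np.degrees(np.arctan2(d[1],d[0]))%360-H0,2),'rotfix',e.round(2),'F',s['contact_force'].round(1),'op',round(s['opening']*1e3,1))
E
python3 -c "
from h import *
st(.638)"
```

```text
t 1.95 tcp [512.5 -30.4 250. ] grasp [514.5 -30.8  91. ] polar r 77.6 ang -2.29 rotfix [ 0.14  0.72 -0.89] F [-1.3  1.5 -2.3] op 28.2
```

```bash
python3 -m creep '[[[0,0,0,0,0,0],[0,0,0,0,0,0],[-3,-1,0,0,0.7,-0.8],[-3,-1,0,0,0,0],[0,0,0,0,0,0]]]' -0.1 4;  python3 -c "
from h import *
st(.638)"
```

```text
time: 2.37
tool_pos: [0.5067, -0.033, 0.2513]
tool_rot: [3.137, 0.0, 0.639]
contact_force: [0.1, -1.0, -1.3]
opening: 0.0497
t 2.37 tcp [506.7 -33.  251.3] grasp [507.1 -33.6  92.3] polar r 84.6 ang 0.3 rotfix [ 0.24  0.16 -0.07] F [ 0.1 -1.  -1.3] op 49.7
```

```bash
python3 -m creep '[[[0,0,-5,0.2,0.1,0],[0,0,-5,0,0,0],[0,0,0,0,0,0],[0,0,0,0,0,0]]]'; python3 -c "
from h import *
st(.638)";  python3 -m creep '[[[0,0,0,0,0,0],[0,0,0,0,0,0],[0,0,0,0,0,0],[0,0,0,0,0,0],[0,0,0,0,0,0]]]' 0.4 4;  python3 -c "
from h import *
st(.638)"
```

```text
time: 2.7
tool_pos: [0.5066, -0.0335, 0.2405]
tool_rot: [3.14, -0.001, 0.638]
contact_force: [-1.1, -0.8, 0.6]
opening: 0.0501
t 2.7 tcp [506.6 -33.5 240.5] grasp [506.9 -33.6  81.5] polar r 84.8 ang 0.29 rotfix [ 0.04  0.1  -0.03] F [-1.1 -0.8  0.6] op 50.1
time: 3.12
tool_pos: [0.5068, -0.0334, 0.2402]
tool_rot: [3.14, -0.001, 0.639]
contact_force: [0.2, -0.6, -0.5]
opening: 0.0279
t 3.12 tcp [506.8 -33.4 240.2] grasp [507.  -33.5  81.2] polar r 84.7 ang 0.25 rotfix [ 0.04  0.08 -0.03] F [ 0.2 -0.6 -0.5] op 27.9
```

Good; grip gently.

```bash
python3 -m creep '[[[0,0,0,0,0,0],[0,0,0,0,0,0],[0,0,0,0,0,0],[0,0,0,0,0,0],[0,0,0,0,0,0]]]' 0.6 4;python3 -m creep '[[[0,0,0,0,0,0],[0,0,0,0,0,0],[0,0,0,0,0,0],[0,0,0,0,0,0],[0,0,0,0,0,0]]]' 1 4;  python3 -c "
from h import *
st(.638)"
```

```text
time: 3.53
tool_pos: [0.5065, -0.0329, 0.2402]
tool_rot: [3.141, -0.001, 0.639]
contact_force: [0.2, 0.6, 0.8]
opening: 0.0219
time: 3.95
tool_pos: [0.5065, -0.0329, 0.2403]
tool_rot: [3.141, -0.001, 0.638]
contact_force: [0.3, 1.4, 0.4]
opening: 0.0216
t 3.95 tcp [506.5 -32.9 240.3] grasp [506.6 -32.9  81.3] polar r 85.2 ang -0.14 rotfix [-0.01  0.03 -0.03] F [0.3 1.4 0.4] op 21.6
```

```bash
python3 -m creep '[[[0,0,0,0,0,0],[0,0,0,0,0,0],[0,0,0,0,0,0]]]' 1 25; python3 -m creep '[[[0,0,3,0,0,0],[0,0,2,0,0,0],[0,0,2,0,0,0]]]'; python3 -c "
from h import *
st(.638)"
```

```text
time: 4.2
tool_pos: [0.5065, -0.0329, 0.2403]
tool_rot: [3.141, -0.001, 0.638]
contact_force: [-0.1, 1.0, 0.2]
opening: 0.0215
time: 4.45
tool_pos: [0.5066, -0.033, 0.2461]
tool_rot: [-3.141, 0.0, 0.638]
contact_force: [2.9, 0.6, -7.4]
opening: 0.0217
t 4.45 tcp [506.6 -33.  246.1] grasp [506.5 -33.   87.1] polar r 85.3 ang -0.1 rotfix [-0.03 -0.02 -0.01] F [ 2.9  0.6 -7.4] op 21.7
```

```bash
python3 -m creep '[[[0,0,2,0,0,0],[0,0,2,0,0,0],[0,0,1.5,0,0,0],[0,0,0,0,0,0],[0,0,0,0,0,0]]]'; python3 -c "
from h import *
st(.638)"
```

```text
time: 4.87
tool_pos: [0.5067, -0.0331, 0.2512]
tool_rot: [-3.141, 0.0, 0.638]
contact_force: [1.8, 0.6, -9.5]
opening: 0.0218
t 4.87 tcp [506.7 -33.1 251.2] grasp [506.5 -33.   92.2] polar r 85.2 ang -0.07 rotfix [-0.03 -0.05 -0.01] F [ 1.8  0.6 -9.5] op 21.8
```

```bash
python3 -m creep '[[[0,0,0,0,0,0],[-0.4,-6.8,0,0,0,0],[0.1,-6.8,0,0,0,0],[0.7,-6.8,0,0,0,0],[0,0,0,0,0,0]]]'; python3 -c "
from h import *
st(.638)"
```

```text
time: 5.28
tool_pos: [0.5059, -0.0531, 0.2503]
tool_rot: [-3.135, 0.002, 0.641]
contact_force: [3.5, 1.1, -8.8]
opening: 0.0214
t 5.28 tcp [505.9 -53.1 250.3] grasp [505.1 -52.5  91.3] polar r 86.9 ang 12.89 rotfix [-0.22 -0.31 -0.19] F [ 3.5  1.1 -8.8] op 21.4
```

```bash
python3 -m creep '[[[1.9,-5,0.4,-0.2,-0.3,-0.2],[1.9,-5,0.3,0,0,0],[1.8,-5.6,0,0,0,0],[1.9,-5.6,0,0,0,0],[0,0,0,0,0,0]]]'; python3 -c "
from h import *
st(.638)"
```

```text
time: 5.7
tool_pos: [0.5101, -0.0746, 0.2489]
tool_rot: [-3.13, 0.009, 0.639]
contact_force: [1.0, 2.2, -8.5]
opening: 0.0215
t 5.7 tcp [510.1 -74.6 248.9] grasp [507.9 -73.9  89.9] polar r 89.4 ang 26.89 rotfix [-0.25 -0.81 -0.03] F [ 1.   2.2 -8.5] op 21.5
```

```bash
python3 -m creep '[[[1,0,1.5,-0.2,-0.8,0],[1,0,1.5,0,0,0],[0,0,0,0,0,0],[0,0,0,0,0,0]]]'; python3 -c "
from h import *
st(.638)
cv2.imwrite('pics/w2.png',viewer.read_camera('wrist'))"
```

```text
time: 6.03
tool_pos: [0.5096, -0.0749, 0.2504]
tool_rot: [-3.135, 0.007, 0.638]
contact_force: [-1.3, 2.2, -9.4]
opening: 0.0212
t 6.03 tcp [509.6 -74.9 250.4] grasp [508.1 -74.7  91.4] polar r 89.5 ang 27.42 rotfix [-0.09 -0.54 -0.02] F [-1.3  2.2 -9.4] op 21.2
```

View pics/w2.png

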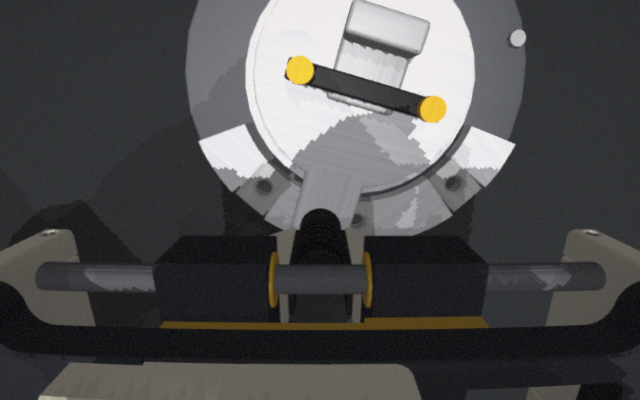

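The table turned. Home hole is at (264,186), the next hole at (356,220) and the far hole at (453,183). Recalibrating from these.

Run:
```python
from h import *
from scipy.optimize import least_squares
mp=cam('wrist')
q=[ray('wrist',264,186,.040,mp),ray('wrist',356,220,.0385,mp),ray('wrist',453,183,.0385,mp)]
r=least_squares(lambda p:[np.hypot(*(x[:2]-p))-.085 for x in q],[.59,-.04]); print(np.round(q,4),r.x,r.fun)
a=[np.degrees(np.arctan2(*(x[:2]-r.x)[::-1]))%360 for x in q];print(a,np.diff(a))
for th in range(22,34,2):
    f=np.radians(a[0]+th); print(th,np.round(proj('wrist',[r.x[0]+.085*np.cos(f),r.x[1]+.085*np.sin(f),.1055],mp),1))
```

```text
[[ 0.5069 -0.0327  0.04  ]
 [ 0.5227 -0.0919  0.0385]
 [ 0.5773 -0.125   0.0385]] [ 0.59128717 -0.04130669] [-0.00019112  0.00027403 -0.00018448]
[np.float64(174.20001416965547), np.float64(216.408001645443), np.float64(260.5152764456166)] [42.20798748 44.1072748 ]
22 [303.7 263.3]
24 [310.2 265.4]
26 [316.8 267.2]
28 [323.5 268.9]
30 [330.2 270.3]
32 [336.9 271.5]
```

```bash
python3 -m creep '[[[3.2,-4.3,0.6,0,-0.5,0],[3.2,-4.3,0.4,0,0,0],[3.2,-4.3,0.4,0,0,0],[0,0,0,0,0,0],[0,0,0,0,0,0]]]'; python3 -c "
from h import *
st(.638)"
```

```text
time: 6.5
tool_pos: [0.5157, -0.0871, 0.2498]
tool_rot: [-3.129, 0.01, 0.641]
contact_force: [-2.2, 4.3, -8.0]
opening: 0.0212
t 6.5 tcp [515.7 -87.1 249.8] grasp [513.3 -86.5  90.8] polar r 89.9 ang 35.65 rotfix [-0.24 -0.88 -0.18] F [-2.2  4.3 -8. ] op 21.2
```

```bash
python3 -m creep '[[[1.8,-1.8,0.3,-0.2,-0.6,0],[0,0,0,0,0,0],[0,0,0,0,0,0]]]'; python3 -c "
from h import *
st(.638)"; python3 -m creep '[[[0,0,-1,0,0,0],[0,0,-1,0,0,0],[0,0,0,0,0,0]]]';python3 -c "
from h import *
st(.638)"
```

```text
time: 6.75
tool_pos: [0.5164, -0.0889, 0.2496]
tool_rot: [-3.136, 0.007, 0.641]
contact_force: [-0.0, 2.1, -8.8]
opening: 0.0215
t 6.75 tcp [516.4 -88.9 249.6] grasp [515.  -88.8  90.6] polar r 89.6 ang 37.52 rotfix [-0.01 -0.48 -0.2 ] F [-0.   2.1 -8.8] op 21.5
time: 7.0
tool_pos: [0.5163, -0.0888, 0.2479]
tool_rot: [-3.137, 0.006, 0.641]
contact_force: [-2.3, -0.1, -7.2]
opening: 0.0215
t 7.0 tcp [516.3 -88.8 247.9] grasp [515.1 -88.8  88.9] polar r 89.6 ang 37.53 rotfix [ 0.01 -0.45 -0.19] F [-2.3 -0.1 -7.2] op 21.5
```

```bash
python3 -m creep '[[[0,0,0,0,0,0],[0,0,0,0,0,0],[0,0,0,0,0,0],[0,0,0,0,0,0],[0,0,0,0,0,0]]]' 0.4 4; python3 -c "
from h import *
st(.638)"
python3 - <<'E'
from h import *
cv2.imwrite('pics/w3.png',viewer.read_camera('wrist')); cv2.imwrite('pics/s3.png',cv2.resize(viewer.read_camera('side')[150:250,310:430],(720,600),interpolation=cv2.INTER_CUBIC))
E
```

```text
time: 7.42
tool_pos: [0.5185, -0.0893, 0.2515]
tool_rot: [3.138, -0.0, 0.64]
contact_force: [-1.4, 1.5, -0.7]
opening: 0.0274
t 7.42 tcp [518.5 -89.3 251.5] grasp [518.8 -89.8  92.5] polar r 86.9 ang 39.34 rotfix [ 0.15  0.12 -0.12] F [-1.4  1.5 -0.7] op 27.4
```

View pics/w3.png

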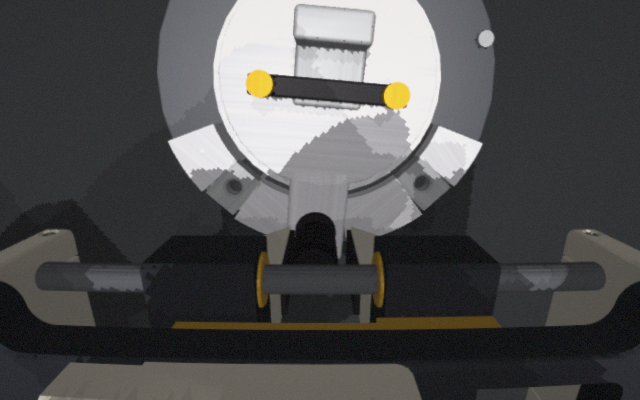

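```bash
for i in 1; do python3 -m creep '[[[0.8,-1.2,0,0,0,0],[0.8,-1.2,0,0,0,0],[0,0,0,0,0,0]]]'; done; python3 -c "
from h import *
st(.65)"; python3 -m creep '[[[0.8,-1.2,0,0,0,0],[0,0,0,0,0,0]]]';python3 -c "
from h import *
st(.65)"
```

```text
time: 7.77
tool_pos: [0.5204, -0.0919, 0.2518]
tool_rot: [3.137, -0.001, 0.64]
contact_force: [-0.2, -0.5, -0.6]
opening: 0.0277
t 7.77 tcp [520.4 -91.9 251.8] grasp [520.9 -92.4  92.8] polar r 86.7 ang 41.55 rotfix [0.18 0.18 0.55] F [-0.2 -0.5 -0.6] op 27.7
time: 7.93
tool_pos: [0.522, -0.0938, 0.2523]
tool_rot: [3.135, -0.002, 0.64]
contact_force: [-1.2, 0.4, -0.7]
opening: 0.0277
t 7.93 tcp [522.  -93.8 252.3] grasp [522.9 -94.5  93.3] polar r 86.4 ang 43.48 rotfix [0.26 0.33 0.56] F [-1.2  0.4 -0.7] op 27.7
```

```bash
python3 -m creep '[[[0.6,-0.9,-0.5,0,0,0],[0,0,0,0,0,0]]]';python3 -c "
from h import *
st(.65)
cv2.imwrite('pics/w4.png',viewer.read_camera('wrist'));cv2.imwrite('pics/s4.png',viewer.read_camera('side'))
a=cv2.imread('pics/s4.png')[160:250,320:430];b=cv2.imread('pics/w4.png')[120:320,160:480]
cv2.imwrite('pics/c4.png',np.vstack([cv2.resize(b,(480,300),interpolation=2),cv2.resize(a,(480,300),interpolation=2)]))"
```

```text
time: 8.1
tool_pos: [0.5228, -0.0951, 0.252]
tool_rot: [3.134, -0.002, 0.64]
contact_force: [-0.0, -0.1, -0.5]
opening: 0.0277
t 8.1 tcp [522.8 -95.1 252. ] grasp [523.9 -95.8  93. ] polar r 86.4 ang 44.55 rotfix [0.27 0.38 0.58] F [-0.  -0.1 -0.5] op 27.7
```

View pics/c4.png

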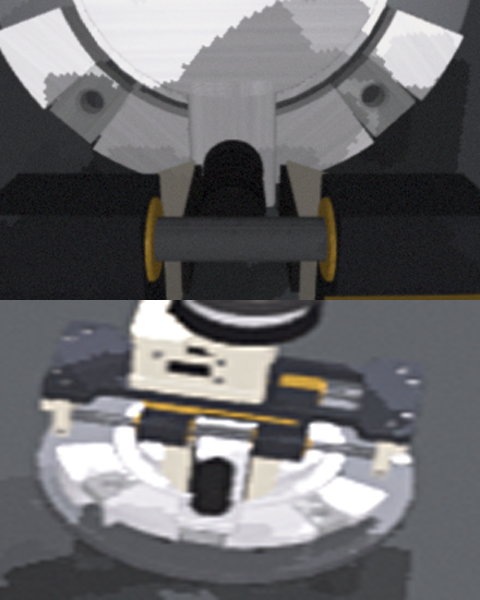

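```bash
python3 -m creep '[[[0.5,-0.7,0,0,0,0],[0,0,0,0,0,0]]]';python3 -c "
from h import *
st(.65)"; python3 -m creep '[[[0.5,-0.7,0,0,0,0],[0,0,0,0,0,0]]]';python3 -c "
from h import *
st(.65)"
```

```text
time: 8.37
tool_pos: [0.5231, -0.0953, 0.252]
tool_rot: [3.135, -0.002, 0.64]
contact_force: [-0.8, 1.1, 0.8]
opening: 0.0276
t 8.37 tcp [523.1 -95.3 252. ] grasp [524.  -95.9  93. ] polar r 86.4 ang 44.62 rotfix [0.21 0.32 0.58] F [-0.8  1.1  0.8] op 27.6
time: 8.53
tool_pos: [0.5233, -0.0955, 0.2519]
tool_rot: [3.137, -0.002, 0.64]
contact_force: [-1.4, 0.9, 0.0]
opening: 0.0276
t 8.53 tcp [523.3 -95.5 251.9] grasp [524. -96.  93.] polar r 86.4 ang 44.69 rotfix [0.15 0.26 0.58] F [-1.4  0.9  0. ] op 27.6
```

```bash
python3 -m creep '[[[0.8,-1.2,0,0,0,0]]]';python3 -c "
from h import *
st(.65)";  python3 -m creep '[[[0.8,-1.2,0,0,0,0]]]';python3 -c "
from h import *
st(.65)"
```

```text
time: 8.62
tool_pos: [0.5237, -0.0962, 0.2519]
tool_rot: [3.139, -0.002, 0.64]
contact_force: [-3.5, 7.1, 3.9]
opening: 0.0277
t 8.62 tcp [523.7 -96.2 251.9] grasp [524.2 -96.4  92.9] polar r 86.5 ang 45.01 rotfix [0.08 0.18 0.58] F [-3.5  7.1  3.9] op 27.7
time: 8.7
tool_pos: [0.5241, -0.0967, 0.2518]
tool_rot: [3.141, -0.001, 0.64]
contact_force: [-4.4, 7.5, 4.0]
opening: 0.028
t 8.7 tcp [524.1 -96.7 251.8] grasp [524.3 -96.6  92.8] polar r 86.5 ang 45.11 rotfix [-0.04  0.07  0.59] F [-4.4  7.5  4. ] op 28.0
```

Resistance has risen to about 9 N at 43°, right at the measured hole, so the pin has caught. Backing off and opening.

```bash
python3 -m creep '[[[-1.5,2,0,0,0,0],[0,0,0,0,0,0],[0,0,0,0,0,0],[0,0,0,0,0,0],[0,0,0,0,0,0]]]' 0 4;python3 -c "
from h import *
st(.638)"; python3 -m creep '[[[0,0,15,0,0,0],[0,0,20,0,0,0],[0,0,20,0,0,0],[0,0,0,0,0,0],[0,0,0,0,0,0]]]'
python3 - <<'E'
from h import *
st(.638)
mp=cam('wrist'); cv2.imwrite('pics/w5.png',viewer.read_camera('wrist'))
s=viewer.read_camera('side'); cv2.imwrite('pics/s5.png',s); c=viewer.read_camera('scene');cv2.imwrite('pics/sc5.png',c)
s0=cv2.imread('pics/side0.png')
f=lambda i:cv2.resize(i,(400,300),interpolation=cv2.INTER_CUBIC)
cv2.imwrite('pics/c5.png',np.vstack([np.hstack([f(cv2.imread('pics/w5.png')[50:290,160:480]),f(s[175:250,325:425])]),np.hstack([f(s0[175:250,325:425]),f(c[165:255,230:350])])]))
for d in (0,.0065):
  for th in (41,42.3,43.5):
    a=np.radians(174.2+th); p=lambda z:[.5913+.085*np.cos(a),-.0415+.085*np.sin(a),z+d]
    print(d,th,'top',np.round(proj('wrist',p(.0955),mp),1),'foot',np.round(proj('wrist',p(.0595),mp),1),'side',np.round(proj('side',p(.0955)),1),np.round(proj('side',p(.0595)),1))
E
```

```text
time: 9.12
tool_pos: [0.5237, -0.0956, 0.2523]
tool_rot: [3.136, -0.003, 0.64]
contact_force: [-0.1, -0.0, 0.3]
opening: 0.0454
t 9.12 tcp [523.7 -95.6 252.3] grasp [524.5 -96.   93.3] polar r 86.0 ang 44.94 rotfix [ 0.15  0.32 -0.13] F [-0.1 -0.   0.3] op 45.4
time: 9.53
tool_pos: [0.5236, -0.0965, 0.3082]
tool_rot: [3.136, -0.002, 0.64]
contact_force: [-0.3, 0.5, 0.1]
opening: 0.0459
t 9.53 tcp [523.6 -96.5 308.2] grasp [524.3 -97.  149.2] polar r 86.8 ang 45.35 rotfix [ 0.19  0.25 -0.09] F [-0.3  0.5  0.1] op 45.9
0 41 top [308.9 219.4] foot [310.3 202.7] side [367.5 208.2] [366.2 218.7]
0 42.3 top [312.  219.5] foot [312.9 202.7] side [368.3 208.3] [367.  218.9]
0 43.5 top [314.8 219.4] foot [315.3 202.7] side [369.1 208.5] [367.8 219. ]
0.0065 41 top [308.6 223.1] foot [310.1 205.3] side [367.7 206.2] [366.5 216.8]
0.0065 42.3 top [311.8 223.1] foot [312.7 205.3] side [368.6 206.4] [367.3 217. ]
0.0065 43.5 top [314.7 223.1] foot [315.2 205.3] side [369.3 206.5] [368.  217.1]
```

View pics/c5.png

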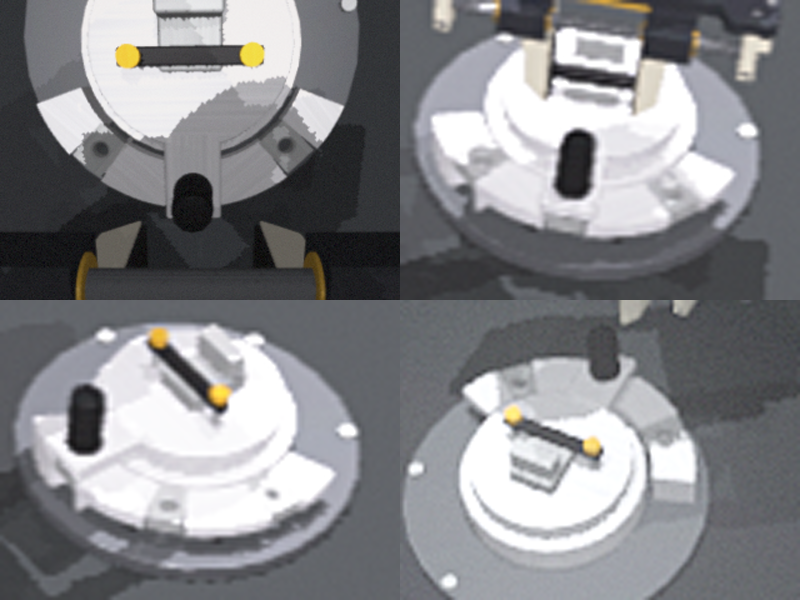

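Visually the knob sits right down on its collar as it did at home. I'll confirm the height numerically from the dark blob, before against after.

Run:
```python
from h import *
AX=np.array([.5913,-.0415])
def blob(f,u,v,thr=45):
    g=cv2.imread(f).max(2); x0,y0=u-9,v-12
    m=(g[y0:y0+24,x0:x0+18]<thr).astype(np.uint8); n,l,s,c=cv2.connectedComponentsWithStats(m)
    k=l[12,9]; return (c[k]+[x0,y0]).round(2),s[k].tolist()
def P(th,d): a=np.radians(174.2+th); return [*(AX+.085*np.array([np.cos(a),np.sin(a)])),.0775+d]
for n,f0,c0,f1,c1 in (('side','side0',(347,205),'s5',(369,216)),('scene','scene0',(309,196),'sc5',(290,181))):
    b0,b1=blob(f'pics/{f0}.png',*c0),blob(f'pics/{f1}.png',*c1); print(n,b0,b1,'shift',b1[0]-b0[0])
    for d in (0,.0065): print('  model',d,[ (np.array(proj(n,P(t,d)))-proj(n,P(0,0))).round(2).tolist() for t in (41.5,42.3,43.1)])
```

```text
side (array([345.9 , 205.75]), [4, 4, 8, 16, 77]) (array([368.35, 216.01]), [4, 4, 9, 16, 102]) shift [22.45 10.26]
  model 0 [[21.25, 10.47], [21.74, 10.56], [22.23, 10.65]]
  model 0.0065 [[21.48, 8.57], [21.97, 8.66], [22.47, 8.74]]
scene (array([308.5, 195.5]), [0, 0, 18, 24, 432]) (array([289.5, 180.5]), [0, 0, 18, 24, 432]) shift [-19. -15.]
  model 0 [[-16.94, -14.62], [-17.38, -14.78], [-17.82, -14.94]]
  model 0.0065 [[-17.07, -16.32], [-17.51, -16.49], [-17.95, -16.65]]
```

```bash
python3 -c "
from h import *
st(.638); print(robot.hand_in())"
```

```text
t 9.68 tcp [523.4 -96.4 307.3] grasp [523.8 -96.8 148.3] polar r 87.1 ang 45.04 rotfix [ 0.14  0.14 -0.09] F [-0.6  0.9  0.9] op 45.8
the job is handed in; nothing more can be done
None
```

The pin should now be fully home in the next hole, about 42–43° anticlockwise of the home hole, and the job is handed in at 9.7 s. `hand_in()` gives no verdict, so this rests on my own checks.

**What I did:**
- **Lift:** I gripped the knob and pulled the pin about 11 mm up with the table still at home.
- **Turn:** I turned the table to about 37° and let the pin drop onto the lower ring under its own spring.
- **Feel for the hole:** I nudged the knob along with one open finger in steps of about 1–1.5 mm until it stopped. I then backed off, opened the gripper and rose about 55 mm clear.

**Last checks:**
- **Caught in the hole:** The knob resisted at about 43°. I had measured the hole at 42.3° from the wrist camera. The push reached about 9 N at the wrist, against the 25 N limit at the pin.
- **Fully down:** In the side camera the knob moved 10.3 px down between the home position and now. Fully home predicts 10.6 px; still riding on the ring predicts 8.7 px.
- **Let go:** The gripper is open and clear of the knob, with about 1 N of sensor noise.
- **Other objects:** I kept the arm away from the bystanders but took no final measurement of their positions.

**What failed or disagreed:**
- The same height check failed in the scene camera because the dark patch merged with the background, so it shows nothing either way.
- The wrist view of the knob top fitted fully home better, but not decisively: row 220.4 against 219.4 for home and 223.1 for riding.
- While turning, the knob slid about 4 mm along the pads and the tool tilted about 1°. Wrist forces stayed within about 10 N.

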